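Load a steel rod into the length-check fixture

TASK

Take the bright steel rod from the wooden cradle, lay it in the V-groove of the length-check fixture and let go of it. Then push it along the groove until its end meets the red sprung plunger of the end stop, press it home there with about 8 N (never more than 14 N on the stop) for half a second, and back off slowly so that the rod stays lying in the groove with its end against the plunger. Do not drop the rod, and leave everything else where it is.

Things in the scene. Friction and masses are not known exactly. Their poses are not given: they have to be found in the camera images.
- rod_center (a point): centre (half-way along, on the axis) of the bright steel-grey rod to be loaded: a plain cylinder, 18 mm diameter, 200 mm long, flat ends, about 0.4 kg (varies by a fifth). Its x axis lies along the rod; either end may go first. It starts in one of the cradle's slots, axis 49 mm above the table, with 118 mm free span between the uprights for the grip, over a base 39 mm below the rod's axis.
- brassrod_center (a point): centre of a second rod of the same size, yellow brass, in the cradle's other slot, parallel to the steel one and 90 mm from it; leave it there.
- cradle: wooden cradle, 150 x 160 x 52 mm, fixed; origin under its centre. The rods lie along its x axis, in slots 20 mm wide and 12 mm deep at y = +45 mm and -45 mm (which rod is in which slot varies); z up.
- fixture: length-check fixture, fixed. Origin on the table, on the groove's line; x points along the groove to the end stop, z up. Base plate 15 mm thick, 90 mm wide, x = -100 to +190 mm. The 90-degree V-groove is cut in two metal V-blocks, 56 mm wide, x = -85 to -55 mm and x = +35 to +70 mm. V bottom 45 mm high, lips 63 mm high and 37 mm apart; a seated rod's axis is at y = 0, z = 57.7 mm.
- lay_point (a point): good place for the rod's centre when it is first laid down (x = -25 mm, on the seated rod's axis; axes as the fixture). It lies in the 90 mm gap between the V-blocks, with 43 mm of room below for the fingers. The rod then ends at x = +75 mm, short of the stop, and its rear end overhangs the rear V-block by 40 mm.
- groove_rear (a point): rear end of the groove (outer face of the rear V-block, x = -85 mm) on the seated rod's axis; axes as the fixture. The rod's free rear end overhangs it, by 7 to 29 mm when home, so shut fingers can push there, coming from behind. The rod's friction in the groove is about 1 to 5 N, which adds to the push felt.
- stop: end stop: blue block 36 mm long, 50 mm wide, 74 mm high; origin at the foot of its front face, x = +145 mm on the fixture's base plate, axes as the fixture. From it a dark barrel (20 mm diameter) with a red plunger (12 mm diameter) points back along the groove on the seated rod's axis. How far they stand out is set anew each time and not measured: find it by feel or by sight.
- stop_nominal (a point): where the plunger's free face lies when set farthest back, x = +110 mm, on the seated rod's axis; the true face lies 0 to 22 mm nearer to the rod. The plunger is sprung and damped: 2.5 N per mm (8 mm at most) plus 1.2 N per 10 mm/s, so meet it slowly. When let go it pushes the rod back a little until friction in the groove holds the rod, still in touch.
- driver: screwdriver lying on the table, leave alone
- wrench: wrench lying on the table, leave alone
- jar: small white jar, 80 mm high, leave alone
- carton: brown carton 80 x 110 x 70 mm, leave alone
- boxwhite: white box 70 x 90 x 50 mm, leave alone
- collar: grey plastic collar, 70 mm wide, 30 mm high, leave alone
Mind the look-alikes: they are no part of the job. Of the things shaped like the part that bears rod_center, the bare steel one is meant.

How it is judged:
On the way, in this order (a step that is already met when the one before it is completed fails the run):
1. the steel rod lies in both V-blocks and has been let go (y of rod_center in the frame of fixture between -0.004 and 0.004 m and z of rod_center in the frame of fixture between 0.0535 and 0.0615 m and angle between the x axis of rod_center and the x axis of fixture, either way round below 0.04 rad and contact force between rod and the fingers below 0.1 N), for 0.2 s.
2. the rod, lying in the groove, is pressed against the end stop's plunger with more than 2.5 N for 0.3 s (y of rod_center in the frame of fixture between -0.004 and 0.004 m and z of rod_center in the frame of fixture between 0.0535 and 0.0615 m and angle between the x axis of rod_center and the x axis of fixture, either way round below 0.04 rad and contact force between rod and stop above 2.5 N), for 0.3 s.
At the end, for the whole second after the job is handed in: the steel rod lies in the V-groove (axis within 4 mm sideways and in height, within 0.04 rad of the groove), at rest, released, its end touching the stop's plunger (more than 0.2 N) (all of step 1 and contact force between rod and stop above 0.2 N and linear speed of rod below 0.01 m/s).
It fails at once if the end stop is pressed with more than 14 N (contact force between rod and stop above 14 N).
It fails at once if the rod is dropped or forced onto the fixture (more than 60 N) (contact force between rod and fixture above 60 N).
It fails at once if something else (brass rod or another loose thing on the table) is moved by more than 20 mm (distance of any of brassrod_center, driver, wrench, jar, carton, boxwhite, collar from where it was at the start of the episode above 0.02 m).
It also fails if it takes over 69 s, if anything falls off the work surface, if the arm or the gripper's body presses on something with over 40 N, if the wrist force passes 120 N, or if a joint passes its speed limit or range.

ROBOT

A 6-joint arm with a two-finger parallel gripper is mounted at the origin on the work surface. World frame = base frame: x ahead of the robot, y to its left, z up, the work surface at z = 0. Lengths are in m, angles in rad, forces in N, time in s.
With the tool pointing down it reaches from about 0.35 to 0.775 m from the base axis. Payload 7.3 kg.
Tool frame: the origin (TCP) lies at the very end of the fingers, on their centre line; the grasp point (between the pads) lies 19 mm behind it; z points along the fingers, y is the line along which they close (so a half turn about z gives the same grasp; the last joint's range is limited). The gripper opens to 92 mm and grips with 3 to 60 N. Pads are 19 mm wide; open, the fingers measure 130 mm over their backs; the gripper's body (75 mm by 190 mm) begins 47 mm behind the grasp point.
Start: joints at [0.975, 0.342, 1.524, -0, 1.275, -0.146], TCP at [0.228, 0.473, 0.227] pointing down, gripper open.
Joint ranges: [-2.53, 2.53], [-0.77, 2.02], [0.04, 2.7], [-1, 4.14], [0.28, 2.66], [-3.11, 3.11]. Speed limits (rad/s): [2.57, 2.57, 3.14, 3.14, 3.14, 3.14].

INTERFACE

Orientations are given as [roll, pitch, yaw] about the fixed x, y, z axes, in that order (R = Rz(yaw) Ry(pitch) Rx(roll)).
In Python, from cell import robot gives the robot as it stands.
- The arm moves only by the tool apply_moves, never from a script. Its argument "rows" is a list of rows, each an object with "xyz": the shift along the tool's x, y, z in mm, a list of three; "turn": the turn about the tool's z in rad. A call has 1 to 10 rows; each row shifts and turns the commanded pose from where the row before left it, along the tool's axes as they then stand; what a row does not reach is not made up. A row lasts 1/8 s, in which the tool goes at most 62.5 mm and 10.7 degrees, less where a joint would pass 70% of its speed; a pose out of reach is approached as far as the arm can. A call with a gripper value outside its range is refused whole. "gripper" is the opening, from 0 (shut) to 1 (fully open), set as the call begins (left out, the last holds). The fingers move at their own pace and stop on an object; "newtons" is the grip in N (left out, the last holds). Time passes only in rows, so rows that do not move let the fingers close. It gives the time, the measured TCP pose, the force and the opening at its end, in the units of the state.
- robot.observe(): the state, without advancing time (a new reading comes with each control period).
- robot.read_camera(name): name is "scene" or "side" or "wrist"; returns a dict with "frame" (400x640x3 uint8, blue, green, red), "mtx" (3x3 intrinsics, pixels), "R" (3x3) and "t" (3): a world point X has camera coordinates R X + t; the wrist camera has in their place "T_tool_cam" (4x4, takes a point from camera to tool coordinates, whose origin is the TCP and whose axes are the flange's). Camera axes: x right, y down, z forward; pixel columns grow to the right and rows downward; lengths in m; the calibration is good to about 2 mm. A picture is of the moment at which its call begins: read the wrist's pose just before it. There is no depth.
- robot.hand_in(): hands the job in, once; it reports no verdict.
The state is a dict: "time": time; "qpos": joint angles; "qvel": joint speeds; "joint_efforts": joint torques, N m; "tool_pos": TCP position; "tool_rot": TCP orientation; "contact_force": force on the tool from outside, world axes, zero at the start; "torque": the same for the moment, N m; "opening": finger opening in m.
Only numpy, scipy, OpenCV 4.12 (cv2) and the standard library are available. Lean on these libraries where they do the work, as an engineer would, in place of code of your own. Each camera call takes 0.05 s, during which the arm holds its last target. There are 200 camera calls.

## Working session

There is one attempt and no reset: what is moved stays moved. The work goes in short steps, Python scripts to look and compute and a tool call to move; the robot and the scene stay as the last step left them, time stands still between calls to the robot, and variables do not carry over. Pictures are saved under pics/ and viewed, on a budget of 10 in all, crops included, one or two more only if the job needs it, and the job is handed in when it is done.

Besides the shell and the picture viewer there is one more tool, called after ">>>" by a JSON object that holds its "name" and its "arguments", one argument or row to a line. apply_moves: Moves the arm, as the interface text tells. Its arguments: {"type":"object","properties":{"rows":{"type":"array"},"gripper":{"type":"number"},"newtons":{"type":"number"}},"required":["rows"]}

```bash
mkdir -p pics; ls; python3 - <<'E'
from cell import robot
import cv2,pickle
s=robot.observe(); print(s)
d={}
for n in ["scene","side","wrist"]:
    d[n]=robot.read_camera(n); cv2.imwrite(f"pics/{n}0.png",d[n]["frame"])
    print(n,{k:v.tolist() for k,v in d[n].items() if k!="frame"})
d['s']=s
pickle.dump(d,open("c0.pkl","wb"))
E
```

```text
pics
{'time': 0.0, 'qpos': array([ 9.75005246e-01,  3.42733422e-01,  1.52502168e+00, -1.38365054e-05,
        1.27537595e+00, -1.45977428e-01]), 'qvel': array([-0.00125391, -0.00095311, -0.00046728, -0.00014675, -0.00111672,
        0.00022963]), 'joint_efforts': array([-2.13165200e-03, -4.31234336e+01, -2.44225037e+01,  7.16795702e-02,
        5.58782613e-02, -1.29927507e-04]), 'tool_pos': array([0.22801324, 0.47245295, 0.22603778]), 'tool_rot': array([-3.14006870e+00, -2.10683410e-04,  2.69178288e+00]), 'contact_force': array([ 0.01426599, -0.36058294, -0.16015004]), 'torque': array([0.01225505, 0.01686101, 0.00221826]), 'opening': 0.09180943034869099}
scene {'mtx': [[405.54681411126944, 0.0, 311.88292493863685], [0.0, 405.54681411126944, 199.14068836034042], [0.0, 0.0, 1.0]], 'R': [[0.36532025769281784, 0.9308468795920858, -0.008074408518930435], [0.6136133497971905, -0.2473233511094999, -0.7498732005790301], [-0.700014118621849, 0.26898930601353743, -0.6615323022955353]], 't': [-0.15971652136196537, -0.27753924707130867, 1.8962677397529335]}
side {'mtx': [[505.7781469442823, 0.0, 316.775440274289], [0.0, 505.7781469442823, 199.67169257512984], [0.0, 0.0, 1.0]], 'R': [[-0.994337944816009, -0.10618984268252762, 0.003970996113672819], [-0.08187641932754385, 0.7417812640550815, -0.6656251259191958], [0.06773701689013903, -0.6621814506673416, -0.7462757016913518]], 't': [0.5502522218688503, 0.11359939720878562, 1.4182886483064332]}
wrist {'mtx': [[286.63037820530036, 0.0, 315.4391669740774], [0.0, 286.63037820530036, 202.80961954457416], [0.0, 0.0, 1.0]], 'T_tool_cam': [[-7.0815611230110815e-06, -0.9513041934245515, -0.3082536804690478, 0.08481057317760944], [0.9999999998798409, -1.0987590683163948e-05, 1.0935733079978241e-05, 8.998957691874754e-05], [-1.3790174004619744e-05, -0.3082536803545663, 0.9513041933880535, -0.1576831581917811], [0.0, 0.0, 0.0, 1.0]]}
```

View pics/scene0.png

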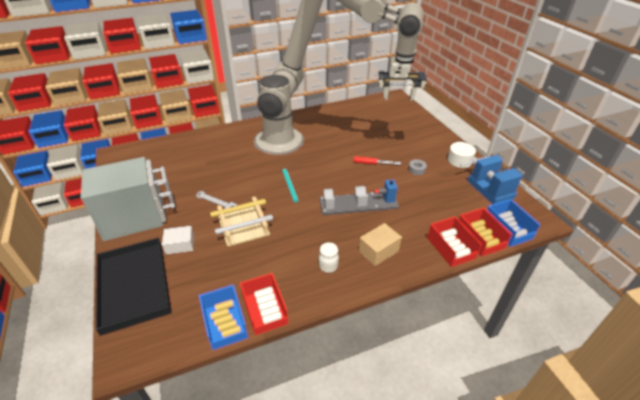

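View pics/side0.png

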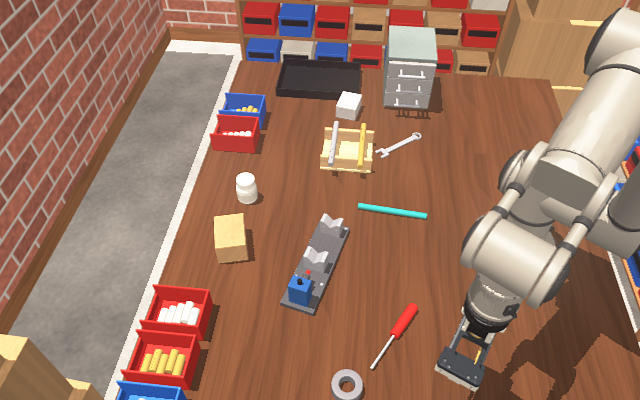

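The side view shows the steel rod at about (335,122)–(332,164) and the brass rod beside it at about (362,145). The fixture's V-blocks are at about (331,222) and (316,258), the red plunger at (308,273) and the blue stop at (300,290). The scene view agrees.

```bash
cat > h.py <<'E'
import numpy as np,cv2,pickle
from scipy.spatial.transform import Rotation as Ro
def pose(s): return Ro.from_euler('xyz',s['tool_rot']).as_matrix(),np.array(s['tool_pos'])
def ray(c,uv,s=None):
    d=np.linalg.inv(c['mtx'])@np.array([uv[0],uv[1],1.])
    if 'R' in c: return -c['R'].T@c['t'],c['R'].T@d
    R,p=pose(s);T=c['T_tool_cam']
    return R@T[:3,3]+R@np.zeros(3)+p, R@T[:3,:3]@d
def onz(c,uv,z,s=None):
    o,d=ray(c,uv,s); return o+d*(z-o[2])/d[2]
def two(r1,r2):
    A=[];b=[]
    for o,d in (r1,r2):
        d=d/np.linalg.norm(d);P=np.eye(3)-np.outer(d,d);A.append(P);b.append(P@o)
    return np.linalg.lstsq(np.vstack(A),np.hstack(b),rcond=None)[0]
E
python3 - <<'E'
from h import *
d=pickle.load(open("c0.pkl","rb"))
c=d['side']
for n,uv,z in [("steel a",(335,122),.055),("steel b",(332,164),.055),("brass a",(362,125),.055),("brass b",(361,165),.055),("vblock rear",(331,222),.055),("vfront",(316,258),.055),("plunger",(308,273),.06),("stop",(300,280),.089)]:
    print(n,onz(c,uv,z).round(3))
c=d['scene']
for n,uv,z in [("steel a",(217,233),.055),("steel b",(272,219),.055),("plunger",(376,192),.06),("vr",(329,192),.06)]: print(n,onz(c,uv,z).round(3))
E
```

```text
steel a [ 0.535 -0.391  0.055]
steel b [ 0.527 -0.192  0.055]
brass a [ 0.445 -0.386  0.055]
brass b [ 0.439 -0.197  0.055]
vblock rear [0.511 0.035 0.055]
vfront [0.539 0.159 0.055]
plunger [0.553 0.21  0.06 ]
stop [0.568 0.251 0.089]
steel a [ 0.55  -0.388  0.055]
steel b [ 0.554 -0.195  0.055]
plunger [0.566 0.208 0.06 ]
vr [0.5   0.045 0.06 ]
```

>>> {"name": "apply_moves", "arguments": {
  "rows": [
    {"xyz":[-43,-18.4,-3.4],"turn":0},
    {"xyz":[-43,-18.4,-3.4],"turn":0},
    {"xyz":[-43,-18.4,-3.4],"turn":0},
    {"xyz":[-43,-18.4,-3.4],"turn":0},
    {"xyz":[-43,-18.4,-3.4],"turn":0},
    {"xyz":[-43,-18.4,-3.4],"turn":0},
    {"xyz":[-43,-18.4,-3.4],"turn":0},
    {"xyz":[-43,-18.4,-3.4],"turn":0},
    {"xyz":[-43,-18.4,-3.4],"turn":0},
    {"xyz":[-43,-18.4,-3.4],"turn":0}
  ]
}}

```text
time: 1.4
tool_pos: [0.5362, 0.1189, 0.2606]
tool_rot: [-3.142, -0.0, 2.692]
contact_force: [0.8, 0.3, -0.4]
opening: 0.0919
```

>>> {"name": "apply_moves", "arguments": {
  "rows": [
    {"xyz":[0,0,0],"turn":0.168},
    {"xyz":[0,0,0],"turn":0.168},
    {"xyz":[0,0,0],"turn":0.168},
    {"xyz":[0,0,0],"turn":0.168},
    {"xyz":[0,0,0],"turn":0.168},
    {"xyz":[0,0,0],"turn":0.168},
    {"xyz":[0,0,0],"turn":0.168},
    {"xyz":[0,0,0],"turn":0.168},
    {"xyz":[0,0,0],"turn":0},
    {"xyz":[0,0,0],"turn":0}
  ]
}}

```text
time: 2.65
tool_pos: [0.5354, 0.1201, 0.2606]
tool_rot: [-3.141, 0.0, 1.351]
contact_force: [-0.1, -0.4, -0.7]
opening: 0.0919
```

```bash
cat > snap.py <<'E'
import sys
from cell import robot
from h import *
n=sys.argv[1]; s=robot.observe(); c=robot.read_camera("wrist"); c['s']=s
pickle.dump(c,open(n+".pkl","wb")); cv2.imwrite(f"pics/{n}.png",c["frame"])
print({k:np.round(s[k],4).tolist() for k in("time","qpos","tool_pos","tool_rot","contact_force","opening")})
E
python3 snap.py w1
```

```text
{'time': 2.65, 'qpos': [0.081, 0.3626, 1.3987, 0.0001, 1.3806, 0.3008], 'tool_pos': [0.5354, 0.1201, 0.2606], 'tool_rot': [-3.1413, 0.0, 1.351], 'contact_force': [-0.1475, -0.3983, -0.7444], 'opening': 0.0919}
```

View pics/w1.png

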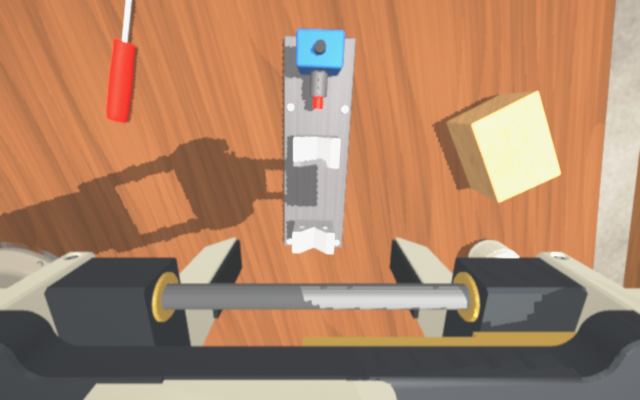

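The wrist view shows the blue stop at (320,50), the red plunger tip at (318,108), the V-blocks at (317,150) and (314,240), and the base plate at x 285–352. I'll enlarge that region to place its features.

```bash
python3 - <<'E'
from h import *
c=pickle.load(open("w1.pkl","rb"))
f=c['frame'][20:260,275:365]
f=cv2.rotate(cv2.resize(f,None,fx=3.3,fy=3.3,interpolation=cv2.INTER_CUBIC),cv2.ROTATE_90_CLOCKWISE)
for i in range(0,f.shape[1],66): cv2.putText(f,str(260-int(i/3.3)),(i,10),0,.35,(0,0,255),1); cv2.line(f,(i,12),(i,18),(0,0,255),1)
cv2.imwrite("pics/w1z.png",f);print(f.shape)
E
```

```text
(297, 792, 3)
```

View pics/w1z.png

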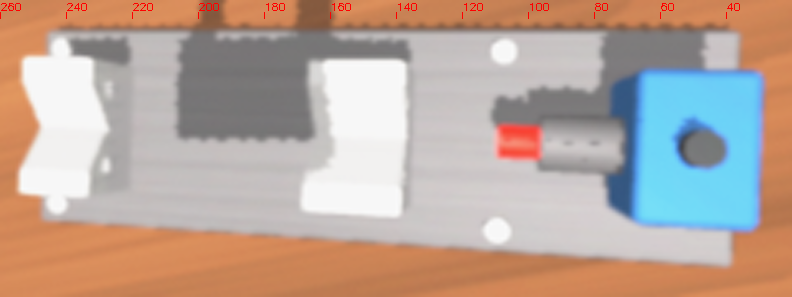

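```bash
python3 - <<'E'
from h import *
from scipy.optimize import least_squares
c=pickle.load(open("w1.pkl","rb"));s=c['s']
P=[((50,30),(-100,45,15)),((740,33),(190,45,15)),((732,264),(190,-45,15)),((42,220),(-100,-45,15)),
((22,57),(-85,28,63)),((19,192),(-85,-28,63)),((94,57),(-55,28,63)),((90,194),(-55,-28,63)),((40,127),(-85,0,45)),((108,128),(-55,0,45)),
((325,61),(35,28,63)),((406,61),(70,28,63)),((403,215),(70,-28,63)),((303,210),(35,-28,63))]
px=lambda q:(275+q[0][1]/3.3,260-q[0][0]/3.3)
W=np.array([onz(c,px(q),q[1][2]/1e3,s)[:2] for q in P]);F=np.array([q[1][:2] for q in P])/1e3
def m(p,F):
    C,S=np.cos(p[2]),np.sin(p[2]); return F@np.array([[C,S],[-S,C]])+p[:2]
r=least_squares(lambda p:(m(p,F)-W).ravel(),[.526,.1,1.35],loss='soft_l1',f_scale=.002)
print(r.x); print(((m(r.x,F)-W)*1e3).round(1))
C,S=np.cos(r.x[2]),np.sin(r.x[2]);inv=lambda w:(np.array([[C,S],[-S,C]])@(w[:2]-r.x[:2])*1e3).round(1)
print("tip",inv(onz(c,px([(497,140)]),.0577,s)), "pl.base",inv(onz(c,px([(541,142)]),.0577,s)))
for z in(.074,.089):print(z,[inv(onz(c,px([q]),z,s)) for q in((640,72),(632,222),(762,72),(757,230))])
np.save("fix.npy",r.x)
E
```

```text
[0.53007728 0.1027968  1.31560107]
[[-0.8 -1.4]
 [-0.7  1.5]
 [ 1.9  0.4]
 [-0.1 -0.5]
 [ 0.9  2. ]
 [ 0.2  1.5]
 [ 0.5 -0.8]
 [ 0.5 -1. ]
 [-0.4  2. ]
 [-0.3 -0.2]
 [-1.2 -5.2]
 [ 0.4 -0.4]
 [-0.4 -1.1]
 [-0.2  1.1]]
tip [103.    0.7] pl.base [118.    0.5]
0.074 [array([147.2,  25. ]), array([146.6, -24.8]), array([182.8,  25.5]), array([183.1, -25.1])]
0.089 [array([145.3,  24. ]), array([144.6, -23.6]), array([179.2,  24.6]), array([179.6, -23.8])]
```

The fixture fit is good to about 1 mm: origin (0.530, 0.103), yaw 1.316, plunger face at x ≈ 103 mm. Next I'll look at the cradle.

>>> {"name": "apply_moves", "arguments": {
  "rows": [
    {"xyz":[-48.8,10.9,0],"turn":0},
    {"xyz":[-48.8,10.9,0],"turn":0},
    {"xyz":[-48.8,10.9,0],"turn":0},
    {"xyz":[-48.8,10.9,0],"turn":0},
    {"xyz":[-48.8,10.9,0],"turn":0},
    {"xyz":[-48.8,10.9,0],"turn":0},
    {"xyz":[-48.8,10.9,0],"turn":0},
    {"xyz":[-48.8,10.9,0],"turn":-0.11},
    {"xyz":[0,0,0],"turn":-0.11},
    {"xyz":[0,0,0],"turn":0}
  ]
}}

```text
time: 3.95
tool_pos: [0.534, -0.2803, 0.2603]
tool_rot: [-3.141, -0.001, 1.567]
contact_force: [-0.2, 0.8, -0.0]
opening: 0.0918
```

>>> {"name": "apply_moves", "arguments": {
  "rows": [
    {"xyz":[0,0,0],"turn":0},
    {"xyz":[0,0,0],"turn":0}
  ]
}}

```text
time: 4.2
tool_pos: [0.5344, -0.2792, 0.2609]
tool_rot: [3.141, 0.0, 1.568]
contact_force: [-0.4, 0.5, 0.1]
opening: 0.0917
```

```bash
python3 snap.py w2
```

```text
{'time': 4.2, 'qpos': [-0.6086, 0.4667, 1.2358, 0.0001, 1.4388, -0.6059], 'tool_pos': [0.5344, -0.2792, 0.2609], 'tool_rot': [3.1413, 0.0, 1.5681], 'contact_force': [-0.428, 0.4703, 0.0593], 'opening': 0.0917}
```

View pics/w2.png

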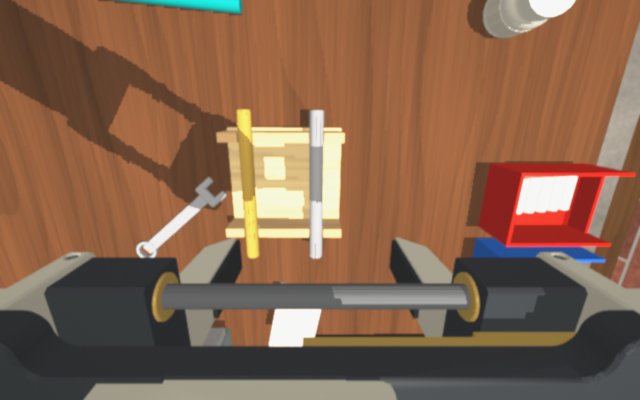

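```bash
cat > rod.py <<'E'
from h import *
def rod(c,s,box,z,smax=40):
    u0,u1,v0,v1=box; h=cv2.cvtColor(c['frame'],cv2.COLOR_BGR2HSV)[v0:v1,u0:u1]
    m=((h[...,1]<smax)&(h[...,2]>70)).astype(np.uint8)
    k=max(cv2.findContours(m,cv2.RETR_EXTERNAL,cv2.CHAIN_APPROX_NONE)[0],key=cv2.contourArea)
    r=cv2.minAreaRect(k); b=cv2.boxPoints(r)+[u0,v0]
    i=np.argsort(b[:,1]); a,e=b[i[:2]].mean(0),b[i[2:]].mean(0)
    print("px",a.round(1),e.round(1),"rect",r[1])
    A,E=onz(c,a,z,s),onz(c,e,z,s); return A,E
E
python3 - <<'E'
from rod import *
c=pickle.load(open("w2.pkl","rb"));s=c['s']
A,E=rod(c,s,(295,340,90,275),.049)
d=A-E;print(A,E,np.hypot(*d[:2]),"mid",(A+E)/2,"yaw",np.arctan2(d[1],d[0]))
R,p=pose(s);print("delta tool mm",R.T@((A+E)/2-p)*1e3)
E
```

```text
px [316. 110.] [316. 258.] rect (148.0, 14.0)
[ 0.53468051 -0.19481435  0.049     ] [ 0.53425131 -0.39832694  0.049     ] 0.20351303822222536 mid [ 0.53446591 -0.29657064  0.049     ] yaw 1.5686873668503851
delta tool mm [-1.73822067e+01  8.68478963e-02  2.11908511e+02]
```

>>> {"name": "apply_moves", "arguments": {
  "rows": [
    {"xyz":[-5,0,35],"turn":0},
    {"xyz":[-5,0,35],"turn":0},
    {"xyz":[-5,0,35],"turn":0},
    {"xyz":[0,0,25],"turn":0},
    {"xyz":[0,0,0],"turn":0},
    {"xyz":[0,0,0],"turn":0}
  ],
  "gripper": 0.55,
  "newtons": 25
}}

```text
time: 5.0
tool_pos: [0.5348, -0.295, 0.132]
tool_rot: [3.14, 0.001, 1.568]
contact_force: [1.0, 1.0, 0.2]
opening: 0.0507
```

```bash
python3 snap.py w3
```

```text
{'time': 5.0, 'qpos': [-0.6296, 0.5796, 1.4086, 0.0001, 1.1516, -0.6269], 'tool_pos': [0.5348, -0.295, 0.132], 'tool_rot': [3.14, 0.001, 1.5681], 'contact_force': [0.9902, 1.0264, 0.1651], 'opening': 0.0507}
```

View pics/w3.png

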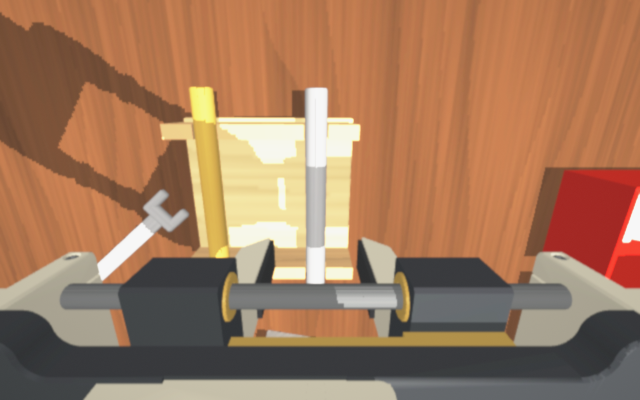

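The rod, at u≈316, is centred between the fingers. I'll descend and grip.

>>> {"name": "apply_moves", "arguments": {
  "rows": [
    {"xyz":[0,0,25],"turn":0},
    {"xyz":[0,0,25],"turn":0},
    {"xyz":[0,0,20],"turn":0},
    {"xyz":[0,0,16],"turn":0},
    {"xyz":[0,0,10],"turn":0},
    {"xyz":[0,0,6],"turn":0},
    {"xyz":[0,0,0],"turn":0},
    {"xyz":[0,0,0],"turn":0}
  ]
}}

```text
time: 6.05
tool_pos: [0.5345, -0.2951, 0.0293]
tool_rot: [3.141, 0.001, 1.568]
contact_force: [0.2, -0.3, -0.2]
opening: 0.0509
```

>>> {"name": "apply_moves", "arguments": {
  "rows": [
    {"xyz":[0,0,0],"turn":0},
    {"xyz":[0,0,0],"turn":0},
    {"xyz":[0,0,0],"turn":0},
    {"xyz":[0,0,0],"turn":0},
    {"xyz":[0,0,0],"turn":0},
    {"xyz":[0,0,0],"turn":0}
  ],
  "gripper": 0,
  "newtons": 30
}}

```text
time: 6.8
tool_pos: [0.5343, -0.2949, 0.0288]
tool_rot: [3.141, 0.0, 1.568]
contact_force: [0.4, 1.2, 1.2]
opening: 0.0169
```

>>> {"name": "apply_moves", "arguments": {
  "rows": [
    {"xyz":[0,0,-5],"turn":0},
    {"xyz":[0,0,-15],"turn":0},
    {"xyz":[0,0,-25],"turn":0},
    {"xyz":[0,0,-30],"turn":0},
    {"xyz":[0,0,-30],"turn":0},
    {"xyz":[0,0,-25],"turn":0},
    {"xyz":[0,0,-10],"turn":0},
    {"xyz":[0,0,0],"turn":0}
  ]
}}

```text
time: 7.8
tool_pos: [0.5341, -0.2949, 0.1692]
tool_rot: [3.141, 0.0, 1.568]
contact_force: [-0.7, 0.9, -4.9]
opening: 0.0173
```

>>> {"name": "apply_moves", "arguments": {
  "rows": [
    {"xyz":[20,-1,0],"turn":0},
    {"xyz":[40,-1,0],"turn":0},
    {"xyz":[50,-1.5,0],"turn":0},
    {"xyz":[50,-1.5,0],"turn":0},
    {"xyz":[50,-1.5,0],"turn":0},
    {"xyz":[50,-1.5,0],"turn":0},
    {"xyz":[50,-1.5,0],"turn":0},
    {"xyz":[40,-1,0],"turn":0},
    {"xyz":[23.5,-1,0],"turn":0.05},
    {"xyz":[0,0,0],"turn":0.1}
  ]
}}

```text
time: 9.05
tool_pos: [0.522, 0.0815, 0.1676]
tool_rot: [-3.139, -0.0, 1.418]
contact_force: [0.9, 0.1, -5.0]
opening: 0.017
```

>>> {"name": "apply_moves", "arguments": {
  "rows": [
    {"xyz":[0,0,0],"turn":0.1},
    {"xyz":[0,0,10],"turn":0},
    {"xyz":[0,0,20],"turn":0},
    {"xyz":[0,0,20],"turn":0},
    {"xyz":[0,0,10],"turn":0},
    {"xyz":[0,0,0],"turn":0},
    {"xyz":[0,0,0],"turn":0},
    {"xyz":[0,0,0],"turn":0}
  ]
}}

```text
time: 10.05
tool_pos: [0.5242, 0.0787, 0.1094]
tool_rot: [3.14, -0.0, 1.318]
contact_force: [-0.0, -0.3, -3.5]
opening: 0.017
```

```bash
python3 snap.py w4; python3 -c "
from h import *
c=pickle.load(open('w4.pkl','rb'));f=np.load('fix.npy')
p=c['s']['tool_pos'][:2]-f[:2];C,S=np.cos(f[2]),np.sin(f[2]);print('fixture xy mm',(C*p[0]+S*p[1])*1e3,(-S*p[0]+C*p[1])*1e3)"
```

```text
{'time': 10.05, 'qpos': [0.0043, 0.474, 1.6728, 0.0001, 0.9932, 0.2571], 'tool_pos': [0.5242, 0.0787, 0.1094], 'tool_rot': [3.1402, -0.0005, 1.318], 'contact_force': [-0.0188, -0.3093, -3.5489], 'opening': 0.017}
fixture xy mm -24.81617485450524 -0.40404186404003567
```

View pics/w4.png

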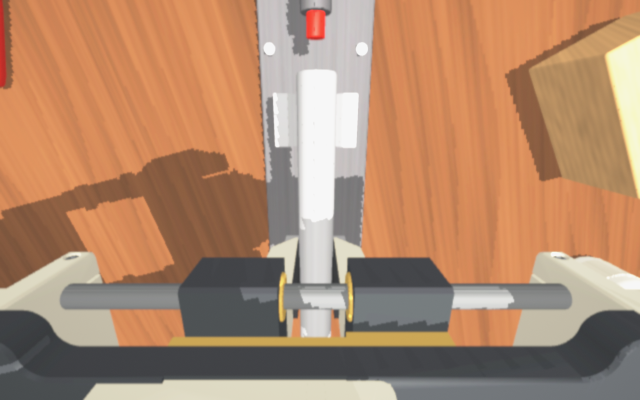

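The rod is aligned over the groove. The plunger tip is at (315,39), the front block's lips span u 273–357 at v 93–147, and the rod's front end is at v≈71, u 299–336.

```bash
python3 - <<'E'
from h import *
c=pickle.load(open('w4.pkl','rb'));s=c['s'];f=np.load('fix.npy');R,p=pose(s)
C,S=np.cos(f[2]),np.sin(f[2])
def fx(w): d=w[:2]-f[:2]; return np.round([(C*d[0]+S*d[1])*1e3,(-S*d[0]+C*d[1])*1e3],1)
for n,uv,z in [("tip",(315,39),.0577),("lipL70",(275,93),.063),("lipR70",(357,93),.063),("lipL35",(272.5,147),.063),("lipR35",(358,147),.063),("rod end",(317.5,71),.129),("rod end top",(317.5,71),.138),("rod mid",(316.5,215),.129),("holeL",(269,49),.015),("holeR",(362,49),.015)]:
    print(n,fx(onz(c,uv,z,s)))
f=c['frame'];h=cv2.cvtColor(f,cv2.COLOR_BGR2HSV)
red=(h[...,1]>150)&((h[...,0]<8)|(h[...,0]>172));red[:,:280]=0;red[:,350:]=0;red[60:]=0
y,x=np.nonzero(red);print("red",x.min(),x.max(),x.mean(),y.max())
for v in(90,120,180,210):
    g=f[v,285:350].astype(int).mean(1);d=np.abs(np.diff(g));print(v,[(285+i,int(d[i])) for i in np.argsort(-d)[:4]])
E
```

```text
tip [103.1   0.9]
lipL70 [70.1 27.5]
lipR70 [ 70.2 -27.1]
lipL35 [34.5 30.7]
lipR35 [ 34.6 -29.5]
rod end [75.7 -0.2]
rod end top [74.6 -0.1]
rod mid [8. 0.]
holeL [105.   37.2]
holeR [105.2 -36.1]
red 306 325 315.0314606741573 38
90 [(np.int64(335), 19), (np.int64(297), 15), (np.int64(336), 15), (np.int64(298), 14)]
120 [(np.int64(298), 17), (np.int64(296), 15), (np.int64(299), 10), (np.int64(297), 10)]
180 [(np.int64(333), 50), (np.int64(334), 49), (np.int64(297), 32), (np.int64(298), 29)]
210 [(np.int64(333), 61), (np.int64(298), 35), (np.int64(332), 33), (np.int64(299), 28)]
```

>>> {"name": "apply_moves", "arguments": {
  "rows": [
    {"xyz":[0,0,10],"turn":0},
    {"xyz":[0,0,15],"turn":0},
    {"xyz":[0,0,15],"turn":0},
    {"xyz":[0,0,10],"turn":0},
    {"xyz":[0,0,6],"turn":0},
    {"xyz":[0,0,4],"turn":0},
    {"xyz":[0,0,3],"turn":0},
    {"xyz":[0,0,2],"turn":0},
    {"xyz":[0,0,0],"turn":0},
    {"xyz":[0,0,0],"turn":0}
  ]
}}

```text
time: 11.35
tool_pos: [0.5239, 0.0787, 0.0439]
tool_rot: [3.141, -0.0, 1.318]
contact_force: [0.6, -0.6, -2.9]
opening: 0.0169
```

>>> {"name": "apply_moves", "arguments": {
  "rows": [
    {"xyz":[0,0,1],"turn":0},
    {"xyz":[0,0,1],"turn":0},
    {"xyz":[0,0,1],"turn":0},
    {"xyz":[0,0,1],"turn":0},
    {"xyz":[0,0,0],"turn":0},
    {"xyz":[0,0,0],"turn":0}
  ]
}}

```text
time: 12.1
tool_pos: [0.5238, 0.0787, 0.0397]
tool_rot: [3.142, -0.0, 1.318]
contact_force: [-0.5, 0.6, -3.9]
opening: 0.0172
```

>>> {"name": "apply_moves", "arguments": {
  "rows": [
    {"xyz":[0,0,0.7],"turn":0},
    {"xyz":[0,0,0.7],"turn":0},
    {"xyz":[0,0,0],"turn":0},
    {"xyz":[0,0,0],"turn":0}
  ]
}}

```text
time: 12.6
tool_pos: [0.5238, 0.0787, 0.0383]
tool_rot: [-3.142, -0.0, 1.318]
contact_force: [0.2, -0.7, -3.7]
opening: 0.0172
```

>>> {"name": "apply_moves", "arguments": {
  "rows": [
    {"xyz":[0,0,0.6],"turn":0},
    {"xyz":[0,0,0],"turn":0},
    {"xyz":[0,0,0.6],"turn":0},
    {"xyz":[0,0,0],"turn":0},
    {"xyz":[0,0,0],"turn":0}
  ]
}}

```text
time: 13.22
tool_pos: [0.524, 0.0787, 0.0375]
tool_rot: [3.141, -0.0, 1.318]
contact_force: [-1.3, -0.2, 3.5]
opening: 0.017
```

The rod is seated: the vertical force changed from −4 N to +3.5 N. I'll release it.

>>> {"name": "apply_moves", "arguments": {
  "rows": [
    {"xyz":[0,0,0],"turn":0},
    {"xyz":[0,0,0],"turn":0},
    {"xyz":[0,0,0],"turn":0},
    {"xyz":[0,0,0],"turn":0},
    {"xyz":[0,0,0],"turn":0}
  ],
  "gripper": 0.5
}}

```text
time: 13.85
tool_pos: [0.5238, 0.0787, 0.0371]
tool_rot: [-3.142, -0.0, 1.318]
contact_force: [-0.3, 0.5, 0.4]
opening: 0.0457
```

>>> {"name": "apply_moves", "arguments": {
  "rows": [
    {"xyz":[0,0,-5],"turn":0},
    {"xyz":[0,0,-15],"turn":0},
    {"xyz":[0,0,-25],"turn":0},
    {"xyz":[0,0,-30],"turn":0},
    {"xyz":[0,0,-20],"turn":0},
    {"xyz":[0,0,-5],"turn":0},
    {"xyz":[0,0,0],"turn":0},
    {"xyz":[0,0,0],"turn":0}
  ]
}}

```text
time: 14.85
tool_pos: [0.5232, 0.0787, 0.1364]
tool_rot: [-3.14, 0.0, 1.318]
contact_force: [0.8, 0.5, -0.4]
opening: 0.046
```

```bash
python3 snap.py w5
```

```text
{'time': 14.85, 'qpos': [0.0043, 0.4404, 1.6419, 0.0001, 1.0609, 0.2573], 'tool_pos': [0.5232, 0.0787, 0.1364], 'tool_rot': [-3.14, 0.0003, 1.3178], 'contact_force': [0.7878, 0.4634, -0.431], 'opening': 0.046}
```

View pics/w5.png

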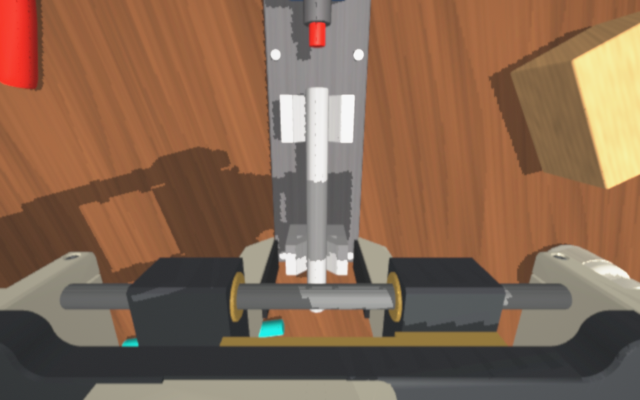

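The rod lies in both V-blocks, released, with its end at (318,88) and the plunger tip at (317,46), so the gap is about 28 mm. I'll go behind the rear end with the fingers shut.

>>> {"name": "apply_moves", "arguments": {
  "rows": [
    {"xyz":[-15,0,0],"turn":0},
    {"xyz":[-30,0,0],"turn":0},
    {"xyz":[-35,0,0],"turn":0},
    {"xyz":[-30,0,0],"turn":0},
    {"xyz":[-15,0,0],"turn":0},
    {"xyz":[0,0,0],"turn":0},
    {"xyz":[0,0,0],"turn":0}
  ],
  "gripper": 0
}}

```text
time: 15.78
tool_pos: [0.4926, -0.0418, 0.1371]
tool_rot: [-3.142, -0.0, 1.318]
contact_force: [-0.3, 0.7, 0.3]
opening: 0.0002
```

>>> {"name": "apply_moves", "arguments": {
  "rows": [
    {"xyz":[0,0,10],"turn":0},
    {"xyz":[0,0,20],"turn":0},
    {"xyz":[0,0,25],"turn":0},
    {"xyz":[0,0,20],"turn":0},
    {"xyz":[0,0,10],"turn":0},
    {"xyz":[0,0,4],"turn":0},
    {"xyz":[0,0,0],"turn":0},
    {"xyz":[0,0,0],"turn":0}
  ]
}}

```text
time: 16.77
tool_pos: [0.4929, -0.0424, 0.0487]
tool_rot: [3.14, -0.0, 1.318]
contact_force: [-0.6, -0.5, -0.5]
opening: 0.0003
```

```bash
cat > st.py <<'E'
from cell import robot
from h import *
s=robot.observe();f=np.load('fix.npy');C,S=np.cos(f[2]),np.sin(f[2]);M=np.array([[C,S],[-S,C]])
print(s['time'],"fix xy",(M@(s['tool_pos'][:2]-f[:2])*1e3).round(2),"z",s['tool_pos'][2].round(4),"F along/side",(M@s['contact_force'][:2]).round(2),s['opening'],s['tool_rot'].round(3))
E
python3 st.py
```

```text
16.775 fix xy [-149.86   -0.71] z 0.0487 F along/side [-0.68  0.49] 0.00034088127023022184 [ 3.14  -0.     1.318]
```

>>> {"name": "apply_moves", "arguments": {
  "rows": [
    {"xyz":[2,0,0],"turn":0},
    {"xyz":[2,0,0],"turn":0},
    {"xyz":[2,0,0],"turn":0},
    {"xyz":[2,0,0],"turn":0},
    {"xyz":[2,0,0],"turn":0},
    {"xyz":[2,0,0],"turn":0},
    {"xyz":[1,0,0],"turn":0},
    {"xyz":[1,0,0],"turn":0},
    {"xyz":[1,0,0],"turn":0},
    {"xyz":[1,0,0],"turn":0}
  ]
}}

```text
time: 18.02
tool_pos: [0.4964, -0.0272, 0.0481]
tool_rot: [-3.141, 0.0, 1.318]
contact_force: [-0.6, -3.8, 0.8]
opening: 0.0006
```

```bash
python3 st.py
```

```text
18.025 fix xy [-134.32   -0.21] z 0.0481 F along/side [-3.88 -0.38] 0.0005970732034098171 [-3.141  0.     1.318]
```

>>> {"name": "apply_moves", "arguments": {
  "rows": [
    {"xyz":[1,0,0],"turn":0},
    {"xyz":[1,0,0],"turn":0},
    {"xyz":[1,0,0],"turn":0},
    {"xyz":[1,0,0],"turn":0},
    {"xyz":[1,0,0],"turn":0},
    {"xyz":[1,0,0],"turn":0},
    {"xyz":[1,0,0],"turn":0},
    {"xyz":[1,0,0],"turn":0}
  ]
}}

```text
time: 19.02
tool_pos: [0.4985, -0.019, 0.0481]
tool_rot: [3.141, -0.0, 1.318]
contact_force: [-0.3, -3.9, 0.2]
opening: 0.0004
```

```bash
python3 st.py
```

```text
19.025 fix xy [-125.86   -0.24] z 0.0481 F along/side [-3.88 -0.71] 0.0003969010860218496 [ 3.141 -0.     1.318]
```

Sliding friction is about 3.9 N, and I expect plunger contact near TCP x ≈ −106.

>>> {"name": "apply_moves", "arguments": {
  "rows": [
    {"xyz":[1.5,0,0],"turn":0},
    {"xyz":[1.5,0,0],"turn":0},
    {"xyz":[1.5,0,0],"turn":0},
    {"xyz":[1.5,0,0],"turn":0},
    {"xyz":[1.5,0,0],"turn":0},
    {"xyz":[1.5,0,0],"turn":0},
    {"xyz":[1.5,0,0],"turn":0},
    {"xyz":[1,0,0],"turn":0},
    {"xyz":[1,0,0],"turn":0},
    {"xyz":[1,0,0],"turn":0}
  ]
}}

```text
time: 20.27
tool_pos: [0.5019, -0.006, 0.0481]
tool_rot: [3.142, -0.0, 1.318]
contact_force: [0.2, -3.4, -1.0]
opening: 0.0001
```

>>> {"name": "apply_moves", "arguments": {
  "rows": [
    {"xyz":[0.5,0,0],"turn":0},
    {"xyz":[0.5,0,0],"turn":0},
    {"xyz":[0.5,0,0],"turn":0},
    {"xyz":[0.5,0,0],"turn":0}
  ]
}}

```text
time: 20.78
tool_pos: [0.5024, -0.0041, 0.0481]
tool_rot: [3.142, -0.0, 1.318]
contact_force: [-0.8, -3.2, 0.8]
opening: 0.0003
```

```bash
python3 st.py
```

```text
20.775 fix xy [-110.41   -0.17] z 0.0481 F along/side [-3.32 -0.08] 0.0003389485693226169 [ 3.142 -0.     1.318]
```

>>> {"name": "apply_moves", "arguments": {
  "rows": [
    {"xyz":[0.5,0,0],"turn":0},
    {"xyz":[0.5,0,0],"turn":0},
    {"xyz":[0.5,0,0],"turn":0},
    {"xyz":[0.5,0,0],"turn":0}
  ]
}}

```text
time: 21.28
tool_pos: [0.5029, -0.0021, 0.0481]
tool_rot: [3.142, -0.0, 1.318]
contact_force: [0.4, -3.6, 0.1]
opening: 0.0003
```

>>> {"name": "apply_moves", "arguments": {
  "rows": [
    {"xyz":[0.5,0,0],"turn":0},
    {"xyz":[0.5,0,0],"turn":0},
    {"xyz":[0.5,0,0],"turn":0}
  ]
}}

```text
time: 21.65
tool_pos: [0.5032, -0.0008, 0.0481]
tool_rot: [3.142, 0.0, 1.318]
contact_force: [-1.1, -5.2, 0.5]
opening: 0.0005
```

>>> {"name": "apply_moves", "arguments": {
  "rows": [
    {"xyz":[0.5,0,0],"turn":0},
    {"xyz":[0.5,0,0],"turn":0}
  ]
}}

```text
time: 21.9
tool_pos: [0.5034, -0.0001, 0.0481]
tool_rot: [3.142, 0.001, 1.318]
contact_force: [-1.4, -7.4, 0.9]
opening: 0.0003
```

```bash
python3 st.py
```

```text
21.9 fix xy [-106.29   -0.19] z 0.0481 F along/side [-7.51 -0.5 ] 0.0003130405839693963 [3.142e+00 1.000e-03 1.318e+00]
```

Plunger contact came at about x = −107. I'll press in small steps to about 11.5 N total, which is about 8 N on the stop after friction.

>>> {"name": "apply_moves", "arguments": {
  "rows": [
    {"xyz":[0.25,0,0],"turn":0},
    {"xyz":[0.25,0,0],"turn":0},
    {"xyz":[0.25,0,0],"turn":0},
    {"xyz":[0.25,0,0],"turn":0},
    {"xyz":[0,0,0],"turn":0}
  ]
}}

```text
time: 22.52
tool_pos: [0.5036, 0.0005, 0.0481]
tool_rot: [-3.142, 0.001, 1.318]
contact_force: [-1.3, -8.6, 0.2]
opening: 0.0002
```

```bash
python3 st.py
```

```text
22.525 fix xy [-105.63   -0.21] z 0.0481 F along/side [-8.61 -0.91] 0.0002427751133448362 [-3.142e+00  1.000e-03  1.318e+00]
```

>>> {"name": "apply_moves", "arguments": {
  "rows": [
    {"xyz":[0.25,0,0],"turn":0},
    {"xyz":[0.25,0,0],"turn":0},
    {"xyz":[0.25,0,0],"turn":0},
    {"xyz":[0.25,0,0],"turn":0},
    {"xyz":[0,0,0],"turn":0},
    {"xyz":[0,0,0],"turn":0}
  ]
}}

```text
time: 23.28
tool_pos: [0.5037, 0.0012, 0.0481]
tool_rot: [-3.141, 0.001, 1.318]
contact_force: [-1.4, -9.7, 0.7]
opening: 0.0002
```

>>> {"name": "apply_moves", "arguments": {
  "rows": [
    {"xyz":[0.2,0,0],"turn":0},
    {"xyz":[0.2,0,0],"turn":0},
    {"xyz":[0,0,0],"turn":0},
    {"xyz":[0,0,0],"turn":0},
    {"xyz":[0,0,0],"turn":0},
    {"xyz":[0,0,0],"turn":0},
    {"xyz":[0,0,0],"turn":0}
  ]
}}

```text
time: 24.15
tool_pos: [0.5038, 0.0014, 0.0481]
tool_rot: [-3.141, 0.002, 1.318]
contact_force: [-2.6, -9.9, 1.2]
opening: 0.0003
```

```bash
python3 st.py
```

```text
24.15 fix xy [-104.71   -0.19] z 0.0481 F along/side [-10.19   0.05] 0.00027172112169409344 [-3.141e+00  2.000e-03  1.318e+00]
```

>>> {"name": "apply_moves", "arguments": {
  "rows": [
    {"xyz":[0.2,0,0],"turn":0},
    {"xyz":[0.2,0,0],"turn":0},
    {"xyz":[0.2,0,0],"turn":0},
    {"xyz":[0.2,0,0],"turn":0},
    {"xyz":[0,0,0],"turn":0},
    {"xyz":[0,0,0],"turn":0},
    {"xyz":[0,0,0],"turn":0},
    {"xyz":[0,0,0],"turn":0},
    {"xyz":[0,0,0],"turn":0}
  ]
}}

```text
time: 25.28
tool_pos: [0.504, 0.0019, 0.0481]
tool_rot: [-3.141, 0.002, 1.318]
contact_force: [-3.7, -11.5, 0.8]
opening: 0.0006
```

```bash
python3 st.py
```

```text
25.275 fix xy [-104.18   -0.19] z 0.0481 F along/side [-12.04   0.66] 0.0005678957044314158 [-3.141e+00  2.000e-03  1.318e+00]
```

The stop carried about 8 N and was held for over 0.5 s. I'll back off slowly.

>>> {"name": "apply_moves", "arguments": {
  "rows": [
    {"xyz":[-0.2,0,0],"turn":0},
    {"xyz":[-0.2,0,0],"turn":0},
    {"xyz":[-0.2,0,0],"turn":0},
    {"xyz":[-0.2,0,0],"turn":0},
    {"xyz":[-0.2,0,0],"turn":0},
    {"xyz":[-0.2,0,0],"turn":0},
    {"xyz":[-0.2,0,0],"turn":0},
    {"xyz":[-0.2,0,0],"turn":0},
    {"xyz":[-0.2,0,0],"turn":0},
    {"xyz":[-0.2,0,0],"turn":0}
  ]
}}

```text
time: 26.52
tool_pos: [0.5038, 0.0015, 0.0481]
tool_rot: [3.141, -0.0, 1.318]
contact_force: [-0.2, -2.9, 0.3]
opening: 0.0005
```

>>> {"name": "apply_moves", "arguments": {
  "rows": [
    {"xyz":[-0.2,0,0],"turn":0},
    {"xyz":[-0.2,0,0],"turn":0},
    {"xyz":[-0.2,0,0],"turn":0},
    {"xyz":[-0.2,0,0],"turn":0},
    {"xyz":[-0.2,0,0],"turn":0},
    {"xyz":[-0.2,0,0],"turn":0},
    {"xyz":[-0.2,0,0],"turn":0},
    {"xyz":[-0.2,0,0],"turn":0},
    {"xyz":[-0.2,0,0],"turn":0},
    {"xyz":[-0.2,0,0],"turn":0}
  ]
}}

```text
time: 27.78
tool_pos: [0.5033, -0.0005, 0.0481]
tool_rot: [-3.142, -0.0, 1.318]
contact_force: [-0.1, -0.2, -0.4]
opening: 0.0003
```

>>> {"name": "apply_moves", "arguments": {
  "rows": [
    {"xyz":[-0.5,0,0],"turn":0},
    {"xyz":[-0.5,0,0],"turn":0},
    {"xyz":[-1,0,0],"turn":0},
    {"xyz":[-2,0,0],"turn":0},
    {"xyz":[-5,0,0],"turn":0},
    {"xyz":[-10,0,0],"turn":0},
    {"xyz":[-10,0,0],"turn":0},
    {"xyz":[-5,0,0],"turn":0},
    {"xyz":[0,0,0],"turn":0}
  ]
}}

```text
time: 28.9
tool_pos: [0.4947, -0.0339, 0.0481]
tool_rot: [3.142, -0.0, 1.317]
contact_force: [1.1, 0.1, -0.1]
opening: 0.0003
```

```bash
python3 snap.py w6; python3 st.py
```

```text
{'time': 28.9, 'qpos': [-0.2233, 0.5149, 1.8243, 0.0001, 0.8024, 0.0306], 'tool_pos': [0.4947, -0.0339, 0.0481], 'tool_rot': [3.1416, -0.0001, 1.3168], 'contact_force': [1.1389, 0.0854, -0.1035], 'opening': 0.0003}
28.95 fix xy [-140.92   -0.27] z 0.0481 F along/side [0.25 0.43] 0.00035100641915307564 [ 3.142 -0.     1.317]
```

View pics/w6.png

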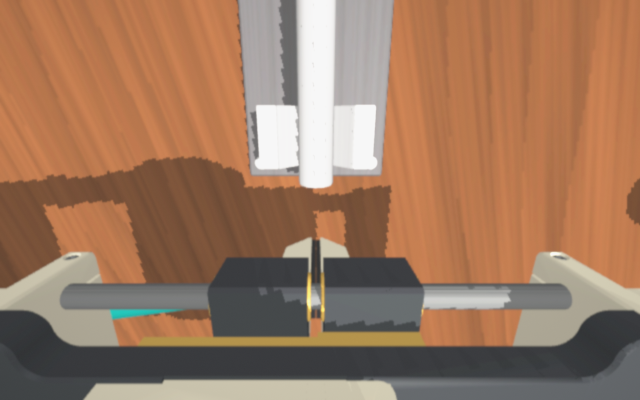

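The fingers are clear and the rod's rear end at (316,186) lies in the groove. I'll lift and look once at the contact with the plunger.

>>> {"name": "apply_moves", "arguments": {
  "rows": [
    {"xyz":[0,0,-10],"turn":0},
    {"xyz":[0,0,-30],"turn":0},
    {"xyz":[0,0,-30],"turn":0},
    {"xyz":[0,0,-15],"turn":0},
    {"xyz":[0,0,0],"turn":0},
    {"xyz":[30,0,0],"turn":0},
    {"xyz":[40,0,0],"turn":0},
    {"xyz":[30,0,0],"turn":0},
    {"xyz":[10,0,0],"turn":0},
    {"xyz":[0,0,0],"turn":0}
  ]
}}

```text
time: 30.2
tool_pos: [0.522, 0.0732, 0.1326]
tool_rot: [-3.141, 0.0, 1.319]
contact_force: [0.7, -1.2, 0.2]
opening: 0.0002
```

```bash
python3 snap.py w7
```

```text
{'time': 30.2, 'qpos': [-0.006, 0.4413, 1.6525, -0.0002, 1.0487, 0.2459], 'tool_pos': [0.522, 0.0732, 0.1326], 'tool_rot': [-3.1407, 0.0004, 1.319], 'contact_force': [0.6592, -1.1937, 0.1609], 'opening': 0.0002}
```

View pics/w7.png

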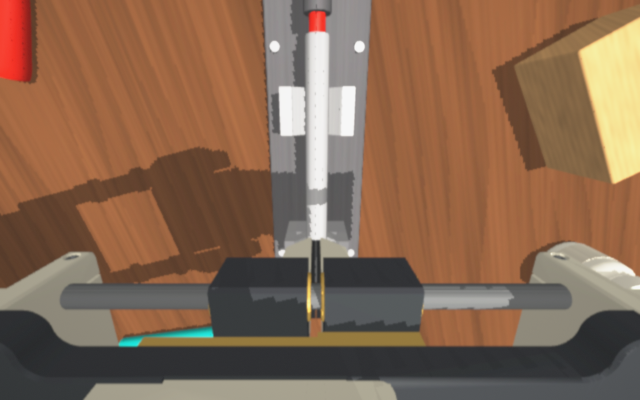

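The rod's end meets the red plunger at (318,32) with no gap, and the rod is centred in both V-blocks. I'm handing in.

```bash
python3 -c "
from cell import robot
print(robot.hand_in())"
```

```text
the job is handed in; nothing more can be done
None
```

I laid the steel rod in the V-groove, released it, and pushed it from behind with shut fingers until its end met the plunger. I pressed it home, backed off at about 2 mm/s, and handed the job in at about 30 s of the 69 s allowed; no verdict was reported.

- **Pressing:** the total push peaked at about 12 N. The friction felt while sliding was about 3.6 N, which leaves roughly 8 N on the stop, held for over half a second. I worked this out from the wrist force and did not measure it at the stop.
- **Last checks:** the final picture shows the rod centred in both V-blocks, with its end against the red plunger and no visible gap. The shut fingers are well clear of the rod, and the wrist force is near zero.
- **Not checked:** I did not measure the other objects again afterwards, but there was no sign of contact with them. The final contact force on the plunger I only inferred: the push faded slowly from 12 N to zero as I backed off. No check failed or disagreed.

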